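Unlatch the cheese carrier's pop-out T-handle

ROBOT

A 6-joint arm with a two-finger parallel gripper is mounted at the origin on the work surface. World frame = base frame: x ahead of the robot, y to its left, z up, the work surface at z = 0. Lengths are in m, angles in degrees, forces in N, time in s.
With the tool pointing down it reaches from about 0.375 to 0.9 m from the base axis. Payload 3.1 kg.
Tool frame: the origin (TCP) lies where the fingers leave the gripper's body, on its centre line; the fingertips stand 73 mm ahead of it and the grasp point (between the pads) lies 54 mm ahead of it; z points along the fingers, y is the direction in which the jaws open and shut (so a half turn about z gives the same grasp; the last joint's range is limited). The gripper opens to 85 mm and grips with 20 to 120 N. Pads are 22 mm wide; open, the fingers measure 114 mm over their backs; the gripper's body (76 mm by 85 mm) begins 54 mm behind the grasp point. The pads swing forward as they close: fully open they stand 13 mm farther back than shut.
Start: joints at [63.57, 30.224, 82.088, -0, 67.689, -10.227], TCP at [0.174, 0.6, 0.304] pointing down, gripper open.
Joint ranges: [-176.69, 176.69], [-43.24, 126.21], [12.49, 139.97], [-82, 262], [0, 151.66], [-163.58, 163.58]. Speed limits (degrees/s): [159.86, 159.86, 180, 180, 180, 180].

INTERFACE

Orientations are given as a 3x3 rotation matrix whose columns are the frame's x, y, z axes.
In Python, from bench import manip, viewer gives the robot as it stands. The module is installed in compiled form; this text tells all that it offers.
- The arm moves only by the tool move_arm, never from a script. Its argument "plan" is a list that holds one entry, the list of rows, each a list of 5 numbers: the finger opening in m, from 0 to 0.0854, then the shift along the tool's x, y, z in m, then the turn about the tool's z in degrees. In form: [[[gripper, dx, dy, dz, turn], ...]]. A call has 1 to 20 rows; each row is the pose to reach, as a shift and turn from the pose commanded when the call began, along the tool's axes at that moment; what a row does not reach only later rows make up. A row lasts 1/10 s, in which the tool goes at most 50 mm and 8.59 degrees, less where a joint would pass 70% of its speed; a pose out of reach is approached as far as the arm can. A call with a gripper value outside its range is refused whole. The fingers move at their own pace and stop on an object; "squeeze" is the grip in N (left out, the last holds). Time passes only in rows, so rows that repeat a pose let the fingers close. It gives the time, the measured TCP pose, the force and the opening at its end, in the units of the state.
- manip.read_state(): the state, without advancing time (a new reading comes with each control period).
- viewer.camera(name): name is "scene" or "top" or "wrist"; returns the picture (480x640x3 uint8, red, green, blue); there is no depth.
- viewer.camera_params(name): a dict with "fx", "fy", "cx", "cy" (pixels), "origin" and "attitude" of the camera in the world. Camera axes: x right, y up, looking along -z (the intrinsics and any distortion apply to the point x, -y, -z); pixel columns grow to the right and rows downward; lengths in m; the calibration is good to about 2 mm. A picture is of the moment at which its call begins: read the wrist's pose just before it. camera_params takes no time and is no camera call; for the wrist camera it gives the pose at the moment of the call.
- manip.finish_job(): hands the job in, once; it reports no verdict.
The state is a dict: "clock": time; "joints": joint angles; "qd": joint speeds; "effort": joint torques, N m; "ee_pos": TCP position; "tcp_rot": TCP orientation; "ft_force": force on the tool from outside, world axes, zero at the start; "ft_torque": the same for the moment, N m; "grip_width": opening from 0.0 (shut) to 1.0 (fully open).
Only numpy, scipy, OpenCV 4.12 (cv2) and the standard library are available. Lean on these libraries where they do the work, as an engineer would, in place of code of your own. Each camera call takes 0.05 s, during which the arm holds its last target. There are 200 camera calls.

TASK

Unlatch the cheese carrier: press its release button gently (never with more than 20 N) until the T-handle pops out of the lid, then turn the handle clockwise, seen from above, all the way to its stop, and let go, leaving it standing out and turned. Leave the cheeses and everything else where they are.

Things in the scene. Friction and masses are not known exactly. Their poses are not given: they have to be found in the camera images.
- case: insulated cheese carrier with aluminium lid, fixed: 310 (x) x 410 (y) x 130 mm high. Origin: centre of its underside on the table; z up. The latch is on the middle of the lid, which is held shut by a cam inside that the handle turns; the lid itself does not move
- pan_face (a point): centre of the steel latch plate (116 mm along the case's x, 110 mm along its y, upper face 20 mm above the lid), on the handle's turning axis, level with the upper face; same axes as the case. The T-handle lies in a 96 x 22 mm slot of this plate, along x
- button_box: the release button's housing on the lid, a 40 x 34 x 20 mm steel block 100 mm from the handle's axis on the case's +y side. Origin: centre of its underside, on the lid; same axes as the case. In its middle stands the release button, an upright steel plunger 20 mm across with a flat top, pressed straight down. More than 20 N on button or block damages it
- bezel (a point): centre of the upper face of the button's housing, on the button's axis. The button's top is 6 to 26 mm above this point (set by a thread, different each time: find it by touch). It moves in 6 mm to a hard stop against a spring (2 N at first, 5 to 6 N near the stop); some 5 mm in (about 5 to 6 N) the handle pops out. When let go it comes back up
- handle_bar (a point): centre of the T-handle's crossbar, a plain steel bar 90 x 16 mm and 14 mm high; its x axis lies along the bar, y across it (grip the 16 mm width). When down, the bar's top is flush with the latch plate and there is no hold on it; when popped out its underside stands 12 mm and its top 26 mm above the plate.
- handle_pop (a joint): how far the T-handle stands out, in m: 0 = flush, 0.026 = fully popped out; it then stays out, with 2 mm of springy play
- handle_turn (a joint): turn of the T-handle in rad, clockwise seen from above: 0 = latched (bar along the case's x), 1.4 = unlatched, at its hard stop. It is stiff (0.25 to 0.4 N m) and stays where it is left; it cannot turn while down in its slot. When turned, it cannot go down
- cheese_a: loose cream-coloured cheese round, 60 mm across, 28 mm high, on the lid; bystander; origin at the centre of its underside
- cheese_b: loose grey-rinded cheese round, 56 mm across, 26 mm high, on the lid; bystander; origin at the centre of its underside
- cheese_c: loose cream-coloured cheese round, 56 mm across, 30 mm high, on the lid; bystander; origin at the centre of its underside
- note_pad: loose pale yellow note pad, 75 x 75 x 20 mm, on the table; bystander; origin at the centre of its underside
- tub: loose white tub with lid, 100 mm across, 100 mm high, on the table; bystander; origin at the centre of its underside
- oil: loose green bottle, 66 mm across, 200 mm high, on the table; bystander; origin at the centre of its underside
- mug: loose white mug, 80 mm across, 90 mm high, on the table; bystander; origin at the centre of its underside

How it is judged (in metres and radians):
On the way, in this order (a step that is already met when the one before it is completed fails the run):
1. the T-handle has popped out, not yet turned (value of joint handle_pop above 0.021 m and value of joint handle_turn below 0.3 rad), for 0.2 s.
2. the handle, standing out, is turned to its stop (value of joint handle_pop above 0.015 m and value of joint handle_turn above 1.28 rad), for 0.2 s.
At the end, for the whole second after the job is handed in: The T-handle stands out (over 18 mm of its 26) and is turned clockwise to its stop (over 1.28 of 1.4 rad), at rest; every bystander is within 30 mm of where it was (value of joint handle_pop above 0.018 m and value of joint handle_turn above 1.28 rad and velocity of joint handle_turn below 0.05 rad/s and distance of each of cheese_a, cheese_b, cheese_c, note_pad, tub, oil, mug from where it was at the start of the episode below 0.03 m); the robot touches nothing.
It fails at once if the button or its housing loaded with more than 20 N (contact force between anything else and button_box above 20 N).
It fails at once if a bystander moved by 30 mm or more (not (distance of each of cheese_a, cheese_b, cheese_c, note_pad, tub, oil, mug from where it was at the start of the episode below 0.03 m)).
It also fails if it takes over 51 s, if anything falls off the work surface, if the arm or the gripper's body presses on something with over 40 N, if the wrist force passes 120 N, or if a joint passes its speed limit or range.

## Working session

There is one attempt and no reset: what is moved stays moved. The work goes in short steps, Python scripts to look and compute and a tool call to move; the robot and the scene stay as the last step left them, time stands still between calls to the robot, and variables do not carry over. Pictures are saved under pics/ and viewed, about 8 in all and at most 12, crops included, and the job is handed in when it is done.

Besides the shell and the picture viewer there is one more tool, called after "Call:" as name(argument=value, ...), one argument or row to a line, values as JSON. move_arm: Moves the arm, as the interface text tells. Its arguments: {"type":"object","properties":{"plan":{"type":"array","items":{"type":"array","items":{"type":"array","items":{"type":"number"}}}},"squeeze":{"type":"number"}},"required":["plan"]}

```bash
mkdir -p pics; cat > h.py <<'E'
import numpy as np, cv2
from bench import manip, viewer
def snap(n,f):
    p=viewer.camera_params(n); im=viewer.camera(n); cv2.imwrite('pics/'+f,im[:,:,::-1]); return im,p
def ray(p,u,v):
    d=np.array([(u-p['cx'])/p['fx'],-(v-p['cy'])/p['fy'],-1.]); return np.array(p['origin']),np.array(p['attitude'])@d
def onz(p,u,v,z):
    o,d=ray(p,u,v); return o+d*(z-o[2])/d[2]
def proj(p,X):
    c=np.array(p['attitude']).T@(np.array(X)-p['origin']); return p['cx']+p['fx']*c[0]/-c[2],p['cy']-p['fy']*c[1]/-c[2]
E
python3 - <<'E'
from h import *
for n in('top','scene'):
    im,p=snap(n,n+'0.png'); print(n,p)
s=manip.read_state();print(s)
E
```

```text
top {'fx': 434.540400242083, 'fy': 434.540400242083, 'cx': 312.58578786071314, 'cy': 238.1294498541309, 'origin': array([0.33865435, 0.0177088 , 1.2101663 ]), 'attitude': array([[ 0.01863221,  0.98017635, -0.19724899],
       [-0.99945069,  0.02366711,  0.02319897],
       [ 0.02740739,  0.19670839,  0.9800789 ]])}
scene {'fx': 569.8409263658594, 'fy': 569.8409263658594, 'cx': 326.1954041758528, 'cy': 234.8428502043245, 'origin': array([ 1.51799723, -0.36803856,  0.97394623]), 'attitude': array([[ 0.36146549, -0.59775612,  0.71556294],
       [ 0.93238316,  0.23002198, -0.2788396 ],
       [ 0.00208288,  0.76796973,  0.64048275]])}
{'clock': 0.1, 'joints': array([ 6.35711053e+01,  3.02742244e+01,  8.21482977e+01,  1.89646804e-04,
        6.76909178e+01, -1.02293545e+01]), 'qd': array([-0.05248275, -0.07630458, -0.24569332, -0.09148745,  0.00306944,
       -0.00111169]), 'effort': array([-3.85671910e-04, -4.43303812e+01, -1.78585553e+01, -2.46116988e-04,
        3.89794732e-03,  1.92072299e-06]), 'ee_pos': array([0.17413041, 0.59973078, 0.30302922]), 'tcp_rot': array([[-9.60295416e-01,  2.78983748e-01, -8.83969142e-04],
       [ 2.78984923e-01,  9.60293848e-01, -1.77161167e-03],
       [ 3.54619266e-04, -1.94788463e-03, -9.99998040e-01]]), 'ft_force': array([0.47273963, 0.1796813 , 0.35691194]), 'ft_torque': array([ 0.01528095,  0.02546522, -0.00633712]), 'grip_width': 0.998306045402861}
```

View pics/top0.png

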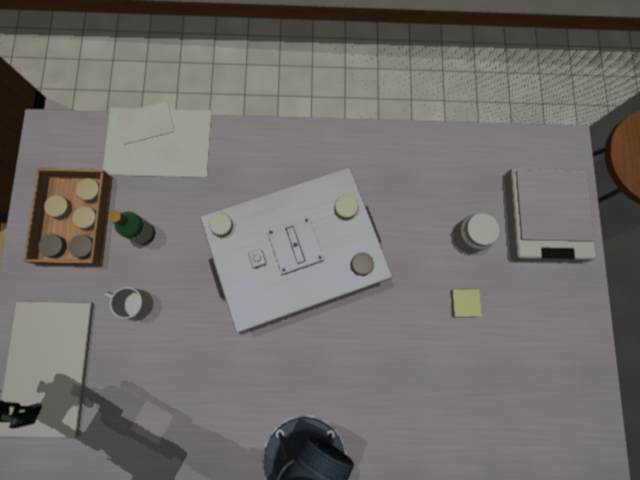

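View pics/scene0.png

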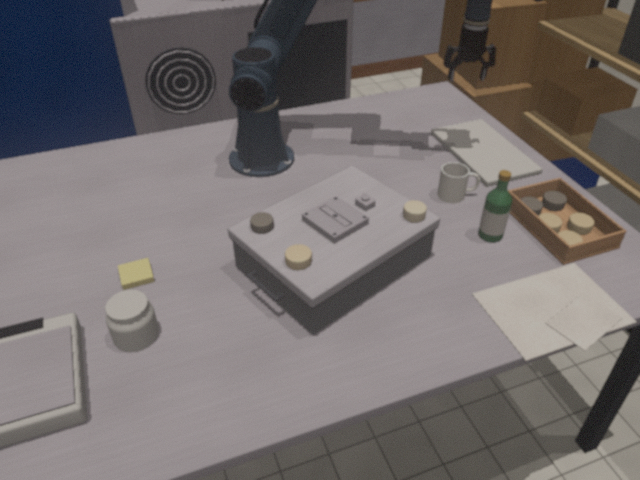

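The top view shows the lid with corners near (202,216), (350,170), (390,276) and (238,330). The latch plate is near (295,246), the button near (257,258), and the cheeses at (220,224), (346,207) and (362,264). The scene view agrees: the button stands on the robot's left, and the mug and bottle are off to the side.

```bash
python3 - <<'E'
from h import *
p=viewer.camera_params('top'); im=cv2.imread('pics/top0.png')
for n,u,v,z in [('c1',202,216,.13),('c2',350,170,.13),('c3',390,276,.13),('c4',238,330,.13),('plate',295,245.5,.15),('box',257,258,.155),('a',220,224,.158),('b',346,207,.158),('c',362,264,.156),('mug',127,303,.09),('oil',117,217,.2)]:
    print(n,onz(p,u,v,z).round(4))
cv2.imwrite('pics/crop.png',cv2.resize(im[200:300,200:400],None,fx=4,fy=4,interpolation=cv2.INTER_CUBIC))
E
```

```text
c1 [0.6067 0.2746 0.13  ]
c2 [ 0.7408 -0.1027  0.13  ]
c3 [ 0.464  -0.2036  0.13  ]
c4 [0.3248 0.1686 0.13  ]
plate [0.5323 0.0359 0.15  ]
box [0.4982 0.1278 0.155 ]
a [0.5805 0.2224 0.158 ]
b [ 0.6322 -0.0897  0.158 ]
c [ 0.489  -0.1297  0.156 ]
mug [0.3858 0.4566 0.09  ]
oil [0.5818 0.4574 0.2   ]
```

View pics/crop.png

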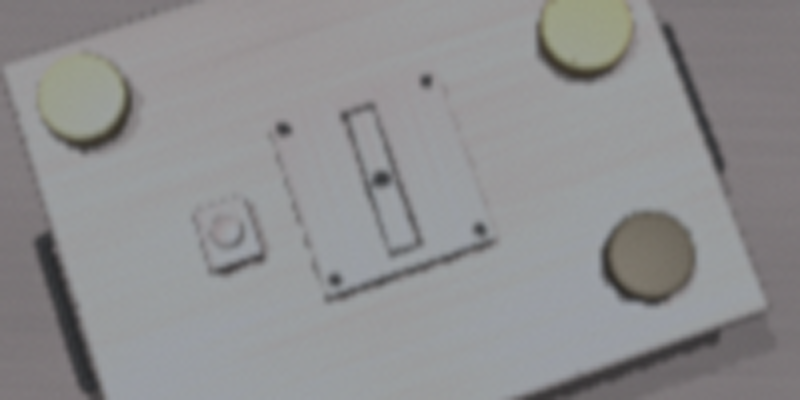

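The crop confirms the slot's axis at about (295.3, 244.5) and the button at about (257.3, 258). The case yaw comes out at about 20°, and the handle-to-button distance at 98 mm against the 100 mm given. Next I go above the button with the gripper shut and turned to the handle's alignment.

Call:
move_arm(
  plan=[
    [[0, -0.443, -0.363, 0.0, -36.2], [0, -0.443, -0.363, 0.0, -36.2], [0, -0.443, -0.363, 0.0, -36.2], [0, -0.443, -0.363, 0.0, -36.2], [0, -0.443, -0.363, 0.0, -36.2], [0, -0.443, -0.363, 0.0, -36.2], [0, -0.443, -0.363, 0.0, -36.2], [0, -0.443, -0.363, 0.0, -36.2], [0, -0.443, -0.363, 0.0, -36.2], [0, -0.443, -0.363, 0.0, -36.2], [0, -0.443, -0.363, 0.0, -36.2], [0, -0.443, -0.363, 0.0, -36.2], [0, -0.443, -0.363, 0.0, -36.2], [0, -0.443, -0.363, 0.0, -36.2], [0, -0.443, -0.363, 0.0, -36.2], [0, -0.443, -0.363, 0.0, -36.2]],
  ],
)

```text
clock: 1.7
ee_pos: [0.4974, 0.1291, 0.3038]
tcp_rot: [[-0.939, -0.344, -0.001], [-0.344, 0.939, 0.0], [0.001, 0.0, -1.0]]
ft_force: [0.9, -0.0, -1.2]
grip_width: 0.003
```

```bash
python3 - <<'E'
from h import *
s=manip.read_state();print(s['clock'],s['ee_pos'],s['tcp_rot'],s['ft_force'],s['joints'])
im,p=snap('wrist','w1.png');print(p)
print(proj(p,[.498,.128,.165]),proj(p,[.532,.037,.15]))
E
```

```text
1.7 [0.49743595 0.12908337 0.30376718] [[-9.39070724e-01 -3.43722445e-01 -1.02763671e-03]
 [-3.43722771e-01  9.39071155e-01  1.53223724e-04]
 [ 9.12357556e-04  4.97110049e-04 -9.99999460e-01]] [ 0.87337111 -0.02725234 -1.17457537] [ 2.06873147e+00  2.17254900e+01  9.78502672e+01  1.25243609e-02
  6.04827674e+01 -1.08041289e+02]
{'fx': 364.0206050700489, 'fy': 364.0206050700489, 'cx': 326.6693058765552, 'cy': 238.46961121019174, 'origin': array([0.43388027, 0.10693145, 0.37468408]), 'attitude': array([[-0.34387475, -0.90508549, -0.25014078],
       [ 0.93901481, -0.33112101, -0.09279039],
       [ 0.00115637, -0.26679416,  0.96375284]])}
(np.float64(322.52101951128793), np.float64(253.4679160969915)) (np.float64(172.01542399080773), np.float64(247.32450212919014))
```

View pics/w1.png

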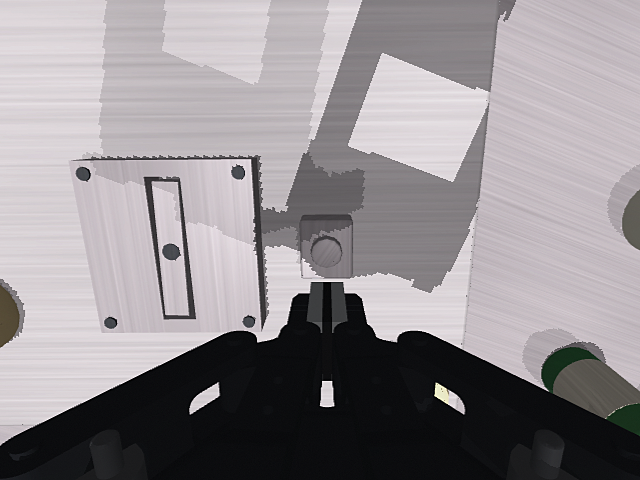

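The wrist view shows the plate's axis dot at (171,252), its screws at (83,174), (238,172), (110,322) and (249,321), and the button's top at (326,251). The shut fingertips are at about (326,285). All of these lie close to the predicted pixels.

```bash
python3 - <<'E'
from h import *
p=viewer.camera_params('wrist')
A=onz(p,171,252,.15); S=[onz(p,u,v,.15) for u,v in[(83,174),(238,172),(110,322),(249,321)]]
print('axis',A,'screws mean',np.mean(S,0))
for i,j in((0,2),(1,3)):
    d=S[i]-S[j];print('yaw x',np.degrees(np.arctan2(d[1],d[0])),np.linalg.norm(d))
for i,j in((0,1),(2,3)):
    d=S[i]-S[j];print('yaw y',np.degrees(np.arctan2(d[0],-d[1])),np.linalg.norm(d))
s=manip.read_state();R=s['tcp_rot']
for z in(.156,.166,.176):
    b=onz(p,326,251,z); print(z,b,np.linalg.norm((b-A)[:2]),'tool shift',R.T@(b-s['ee_pos']))
print('axis+100',A+.1*np.array([-np.sin(np.radians(20.3)),np.cos(np.radians(20.3)),0]))
E
```

```text
axis [0.53557135 0.03711148 0.15      ] screws mean [0.53533197 0.03673262 0.15      ]
yaw x -159.55606285294115 0.10010457181793063
yaw x -159.32424389479357 0.1005979662184724
yaw y 20.845938192728482 0.09466614114280149
yaw y 20.54736871952514 0.09507098463842999
0.156 [0.49868518 0.13042393 0.156     ] 0.10033843978308132 tool shift [-0.00155623  0.00078369  0.14790149]
0.166 [0.4957279  0.12935055 0.166     ] 0.10047659765470365 tool shift [0.00159467 0.00079581 0.13790303]
0.176 [0.49277062 0.12827718 0.176     ] 0.10071288960498176 tool shift [0.00474558 0.00080792 0.12790456]
axis+100 [0.50087778 0.13090038 0.15      ]
```

Call:
move_arm(
  plan=[
    [[0, -0.002, 0.0007, 0.02, -0.5], [0, -0.002, 0.0007, 0.04, -0.5], [0, -0.002, 0.0007, 0.046, -0.5], [0, -0.002, 0.0007, 0.048, -0.5], [0, -0.002, 0.0007, 0.048, -0.5], [0, -0.002, 0.0007, 0.048, -0.5], [0, -0.002, 0.0007, 0.048, -0.5]],
  ],
)

```text
clock: 2.45
ee_pos: [0.5005, 0.1294, 0.2567]
tcp_rot: [[-0.937, -0.35, 0.002], [-0.35, 0.937, 0.0], [-0.002, -0.001, -1.0]]
ft_force: [-1.3, 0.1, 1.1]
grip_width: 0.0
```

Call:
move_arm(
  plan=[
    [[0, 0, 0, 0.001, 0], [0, 0, 0, 0.002, 0], [0, 0, 0, 0.003, 0], [0, 0, 0, 0.003, 0], [0, 0, 0, 0.003, 0]],
  ],
)

```text
clock: 2.95
ee_pos: [0.5001, 0.1293, 0.2529]
tcp_rot: [[-0.937, -0.35, -0.0], [-0.35, 0.937, -0.0], [0.0, 0.0, -1.0]]
ft_force: [0.7, 0.8, 0.3]
grip_width: 0.002
```

Call:
move_arm(
  plan=[
    [[0, 0, 0, 0.001, 0], [0, 0, 0, 0.002, 0], [0, 0, 0, 0.003, 0], [0, 0, 0, 0.003, 0], [0, 0, 0, 0.003, 0]],
  ],
)

```text
clock: 3.45
ee_pos: [0.5001, 0.1293, 0.2498]
tcp_rot: [[-0.937, -0.35, -0.0], [-0.35, 0.937, -0.0], [0.0, 0.0, -1.0]]
ft_force: [0.0, 0.3, -0.0]
grip_width: 0.001
```

```bash
python3 - <<'E'
from h import *
s=manip.read_state();print(s['ee_pos'],s['ft_force'],s['ft_torque'],s['effort'])
im,p=snap('wrist','w2.png')
cv2.imwrite('pics/w2c.png',cv2.resize(im[200:340,230:430,::-1],None,fx=3,fy=3))
E
```

```text
[0.50010278 0.12932109 0.24984658] [ 0.04614922  0.2990559  -0.00701173] [-0.00666098  0.01837173 -0.01823311] [-1.45671715e-03 -3.68387890e+01 -1.35989428e+01 -5.21433285e-04
  2.14094369e-03 -9.54767444e-06]
```

View pics/w2c.png

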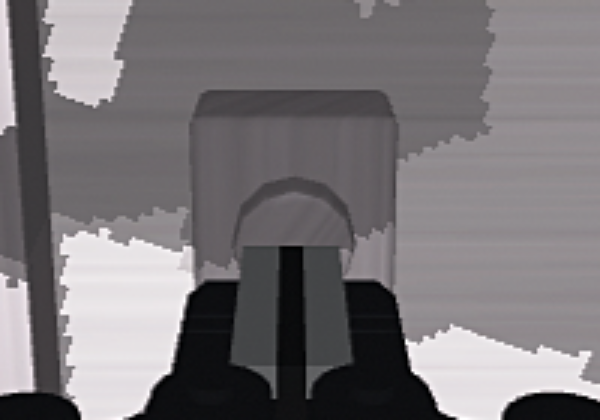

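The crop shows the fingertips centred over the button, whose disc spans columns 235–353. The button stands low above its housing and has not been touched. I continue down in small steps.

Call:
move_arm(
  plan=[
    [[0, 0, 0, 0.001, 0], [0, 0, 0, 0.002, 0], [0, 0, 0, 0.003, 0], [0, 0, 0, 0.003, 0], [0, 0, 0, 0.003, 0]],
  ],
)

```text
clock: 4.0
ee_pos: [0.5001, 0.1293, 0.2468]
tcp_rot: [[-0.937, -0.35, -0.0], [-0.35, 0.937, -0.0], [0.0, 0.0, -1.0]]
ft_force: [-0.2, 0.3, -0.3]
grip_width: -0.003
```

Call:
move_arm(
  plan=[
    [[0, 0, 0, 0.001, 0], [0, 0, 0, 0.002, 0], [0, 0, 0, 0.003, 0], [0, 0, 0, 0.003, 0], [0, 0, 0, 0.003, 0]],
  ],
)

```text
clock: 4.5
ee_pos: [0.5001, 0.1293, 0.2439]
tcp_rot: [[-0.937, -0.35, -0.0], [-0.35, 0.937, -0.0], [0.0, 0.0, -1.0]]
ft_force: [0.6, 0.5, -0.1]
grip_width: 0.002
```

Tip at 0.171, no contact yet.

Call:
move_arm(
  plan=[
    [[0, 0, 0, 0.001, 0], [0, 0, 0, 0.002, 0], [0, 0, 0, 0.003, 0], [0, 0, 0, 0.003, 0], [0, 0, 0, 0.003, 0]],
  ],
)

```text
clock: 5.0
ee_pos: [0.5001, 0.1293, 0.2409]
tcp_rot: [[-0.937, -0.35, -0.0], [-0.35, 0.937, -0.0], [0.0, 0.0, -1.0]]
ft_force: [0.4, -0.8, -0.3]
grip_width: 0.002
```

Call:
move_arm(
  plan=[
    [[0, 0, 0, 0.001, 0], [0, 0, 0, 0.002, 0], [0, 0, 0, 0.002, 0], [0, 0, 0, 0.002, 0]],
  ],
)

```text
clock: 5.4
ee_pos: [0.5001, 0.1293, 0.2389]
tcp_rot: [[-0.937, -0.35, -0.0], [-0.35, 0.937, -0.0], [0.0, 0.0, -1.0]]
ft_force: [-0.2, 0.4, -0.6]
grip_width: -0.003
```

Call:
move_arm(
  plan=[
    [[0, 0, 0, 0.001, 0], [0, 0, 0, 0.002, 0], [0, 0, 0, 0.002, 0], [0, 0, 0, 0.002, 0]],
  ],
)

```text
clock: 5.8
ee_pos: [0.5001, 0.1293, 0.2369]
tcp_rot: [[-0.937, -0.35, -0.0], [-0.35, 0.937, -0.0], [0.0, 0.0, -1.0]]
ft_force: [0.1, -0.1, 0.2]
grip_width: 0.002
```

Call:
move_arm(
  plan=[
    [[0, 0, 0, 0.001, 0], [0, 0, 0, 0.002, 0], [0, 0, 0, 0.002, 0], [0, 0, 0, 0.002, 0]],
  ],
)

```text
clock: 6.2
ee_pos: [0.5001, 0.1293, 0.2349]
tcp_rot: [[-0.937, -0.35, -0.0], [-0.35, 0.937, -0.0], [0.0, 0.0, -1.0]]
ft_force: [0.2, 0.4, 0.1]
grip_width: -0.003
```

Call:
move_arm(
  plan=[
    [[0, 0, 0, 0.001, 0], [0, 0, 0, 0.002, 0], [0, 0, 0, 0.002, 0], [0, 0, 0, 0.002, 0]],
  ],
)

```text
clock: 6.6
ee_pos: [0.5001, 0.1293, 0.2328]
tcp_rot: [[-0.937, -0.35, -0.0], [-0.35, 0.937, -0.0], [0.0, 0.0, -1.0]]
ft_force: [-1.0, 0.1, 0.2]
grip_width: -0.001
```

Call:
move_arm(
  plan=[
    [[0, 0, 0, 0.001, 0], [0, 0, 0, 0.002, 0], [0, 0, 0, 0.002, 0], [0, 0, 0, 0.002, 0]],
  ],
)

```text
clock: 7.0
ee_pos: [0.5001, 0.1293, 0.2308]
tcp_rot: [[-0.937, -0.35, -0.0], [-0.35, 0.937, -0.0], [0.0, 0.0, -1.0]]
ft_force: [-0.4, -0.4, -0.3]
grip_width: 0.0
```

Call:
move_arm(
  plan=[
    [[0, 0, 0, 0.001, 0], [0, 0, 0, 0.002, 0], [0, 0, 0, 0.002, 0], [0, 0, 0, 0.002, 0]],
  ],
)

```text
clock: 7.4
ee_pos: [0.5002, 0.1293, 0.2292]
tcp_rot: [[-0.937, -0.35, 0.0], [-0.35, 0.937, 0.0], [-0.0, -0.0, -1.0]]
ft_force: [-0.9, -0.1, 4.5]
grip_width: 0.0
```

Call:
move_arm(
  plan=[
    [[0, 0, 0, 0, 0], [0, 0, 0, 0, 0]],
  ],
)

```text
clock: 7.6
ee_pos: [0.5002, 0.1293, 0.2292]
tcp_rot: [[-0.937, -0.35, 0.0], [-0.35, 0.937, -0.0], [-0.0, -0.0, -1.0]]
ft_force: [-0.2, -0.4, 5.3]
grip_width: 0.001
```

Call:
move_arm(
  plan=[
    [[0, 0, 0, 0.0005, 0], [0, 0, 0, 0.001, 0], [0, 0, 0, 0.001, 0]],
  ],
)

```text
clock: 7.9
ee_pos: [0.5002, 0.1293, 0.2282]
tcp_rot: [[-0.937, -0.35, 0.0], [-0.35, 0.937, 0.0], [-0.0, -0.0, -1.0]]
ft_force: [-1.6, -0.5, 5.5]
grip_width: -0.001
```

Call:
move_arm(
  plan=[
    [[0, 0, 0, 0.0005, 0], [0, 0, 0, 0.001, 0], [0, 0, 0, 0.001, 0]],
  ],
)

```text
clock: 8.2
ee_pos: [0.5002, 0.1293, 0.2272]
tcp_rot: [[-0.937, -0.35, 0.0], [-0.35, 0.937, 0.0], [-0.0, -0.0, -1.0]]
ft_force: [-1.0, 0.0, 6.0]
grip_width: -0.0
```

Call:
move_arm(
  plan=[
    [[0, 0, 0, 0.0003, 0], [0, 0, 0, 0.0005, 0], [0, 0, 0, 0.0005, 0]],
  ],
)

```text
clock: 8.5
ee_pos: [0.5002, 0.1293, 0.2268]
tcp_rot: [[-0.937, -0.35, 0.0], [-0.35, 0.937, 0.0], [-0.0, -0.0, -1.0]]
ft_force: [-1.0, 0.6, 7.1]
grip_width: 0.002
```

```bash
python3 - <<'E'
from h import *
print(manip.read_state()['ft_force'],manip.read_state()['ee_pos'])
a=cv2.imread('pics/top0.png')[200:300,200:400]; im,p=snap('top','t3.png'); b=im[200:300,200:400,::-1]
cv2.imwrite('pics/t3c.png',cv2.resize(b,None,fx=4,fy=4,interpolation=cv2.INTER_CUBIC))
E
```

```text
[-1.00043755  0.59321012  7.05692202] [0.5002056  0.12932826 0.22676637]
```

View pics/t3c.png

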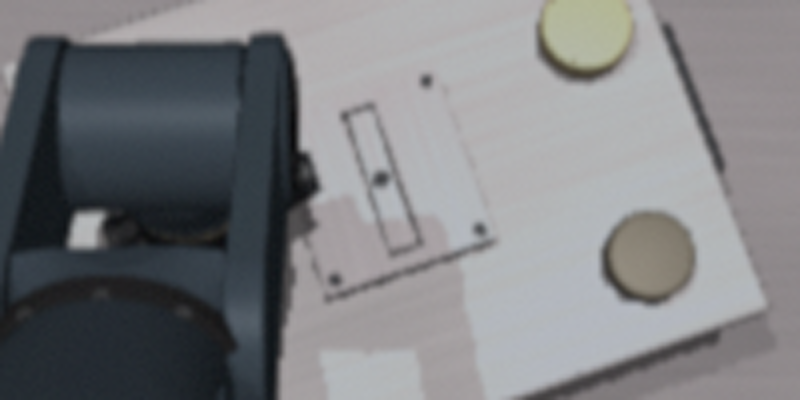

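The crop shows the handle still flush, with its slot outline and axis dot unchanged. I press on in 0.5 mm steps.

Call:
move_arm(
  plan=[
    [[0, 0, 0, 0.0003, 0], [0, 0, 0, 0.0005, 0], [0, 0, 0, 0.0005, 0]],
  ],
)

```text
clock: 8.85
ee_pos: [0.5002, 0.1293, 0.2263]
tcp_rot: [[-0.937, -0.35, 0.0], [-0.35, 0.937, -0.0], [-0.0, -0.0, -1.0]]
ft_force: [-1.2, -0.4, 6.1]
grip_width: -0.005
```

Call:
move_arm(
  plan=[
    [[0, 0, 0, 0.0003, 0], [0, 0, 0, 0.0005, 0], [0, 0, 0, 0.0005, 0]],
  ],
)

```text
clock: 9.15
ee_pos: [0.5002, 0.1293, 0.2259]
tcp_rot: [[-0.937, -0.35, 0.001], [-0.35, 0.937, -0.0], [-0.001, -0.0, -1.0]]
ft_force: [-2.4, -0.6, 6.7]
grip_width: 0.001
```

```bash
cat > chk.py <<'E'
from h import *
a=cv2.imread('pics/t3.png')[215:268,276:325].astype(int); im,p=snap('top','tc.png'); b=im[215:268,276:325,::-1].astype(int)
s=manip.read_state(); print('diff',(abs(a-b).max(2)>30).sum(),s['ft_force'],s['ee_pos'])
E
python3 chk.py
```

```text
diff 0 [-2.06695944 -0.15375356  6.79430667] [0.50022258 0.12931271 0.22587627]
```

Call:
move_arm(
  plan=[
    [[0, 0, 0, 0.0003, 0], [0, 0, 0, 0.0005, 0], [0, 0, 0, 0.0005, 0]],
  ],
)

```text
clock: 9.5
ee_pos: [0.5002, 0.1293, 0.2254]
tcp_rot: [[-0.937, -0.35, 0.001], [-0.35, 0.937, 0.0], [-0.001, -0.0, -1.0]]
ft_force: [-1.3, 0.2, 6.8]
grip_width: 0.002
```

```bash
python3 chk.py
```

```text
diff 0 [-0.85716206  0.16396095  6.2742987 ] [0.50023366 0.12933471 0.22535058]
```

Call:
move_arm(
  plan=[
    [[0, 0, 0, 0.0003, 0], [0, 0, 0, 0.0005, 0], [0, 0, 0, 0.0005, 0]],
  ],
)

```text
clock: 9.85
ee_pos: [0.5002, 0.1293, 0.2245]
tcp_rot: [[-0.937, -0.35, 0.0], [-0.35, 0.937, 0.0], [-0.0, -0.0, -1.0]]
ft_force: [0.3, -0.6, 3.9]
grip_width: -0.003
```

```bash
python3 chk.py
```

```text
diff 70 [-1.45807287 -0.17201049  4.43248074] [0.50022273 0.12933007 0.22446209]
```

The force dropped and the handle region changed, so the handle has probably popped. I lift straight off the button, then go over the handle with the fingers opening.

Call:
move_arm(
  plan=[
    [[0, 0, 0, -0.01, 0], [0, 0, 0, -0.03, 0], [0, 0, 0, -0.06, 0], [0, 0, 0, -0.06, 0], [0.045, -0.001, -0.04, -0.06, 0], [0.045, -0.001, -0.08, -0.06, 0], [0.045, -0.001, -0.099, -0.06, 0], [0.045, -0.001, -0.099, -0.06, 0], [0.045, -0.001, -0.099, -0.06, 0], [0.045, -0.001, -0.099, -0.06, 0]],
  ],
)

```text
clock: 10.9
ee_pos: [0.5348, 0.0378, 0.2839]
tcp_rot: [[-0.936, -0.351, -0.002], [-0.351, 0.936, 0.001], [0.001, 0.001, -1.0]]
ft_force: [0.1, -1.1, -0.7]
grip_width: 0.525
```

```bash
python3 - <<'E'
from h import *
im,p=snap('wrist','w4.png'); s=manip.read_state(); print(s['ee_pos'],s['grip_width'],p['origin'])
c=np.array([.5355,.037]);y=np.radians(20.6);ux=np.array([np.cos(y),np.sin(y)]);uy=np.array([-ux[1],ux[0]])
for a,b in((-1,-1),(-1,1),(1,1),(1,-1)): print(proj(p,[*(c+.045*a*ux+.008*b*uy),.176]))
E
```

```text
[0.53491433 0.03801501 0.28410119] 0.5256531342766927 [0.4715097  0.0151686  0.35488704]
(np.float64(305.4678710926558), np.float64(185.71880221071598))
(np.float64(338.1092150514096), np.float64(185.68049883919434))
(np.float64(336.9060514239886), np.float64(347.9411564583887))
(np.float64(308.1297153923403), np.float64(347.9948218087226))
```

View pics/w4.png

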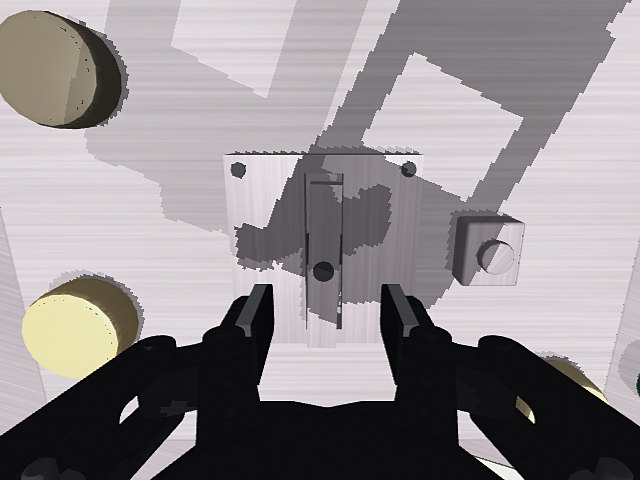

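The wrist view shows the bar standing out: columns 306–340, with its near end at row 348, matching the prediction for a popped handle. The button is back up at (497,257), and the fingers straddle the bar. I go down and grip it.

Call:
move_arm(
  plan=[
    [[0.045, 0, -0.001, 0.02, 0], [0.045, 0, -0.001, 0.04, 0], [0.045, 0, -0.001, 0.05, 0], [0.045, 0, -0.001, 0.055, 0], [0.045, 0, -0.001, 0.055, 0], [0.01, 0, -0.001, 0.055, 0], [0.01, 0, -0.001, 0.055, 0], [0.01, 0, -0.001, 0.055, 0], [0.01, 0, -0.001, 0.055, 0], [0.01, 0, -0.001, 0.055, 0], [0.01, 0, -0.001, 0.055, 0], [0.01, 0, -0.001, 0.055, 0]],
  ],
  squeeze=60,
)

```text
clock: 12.15
ee_pos: [0.5364, 0.0364, 0.2297]
tcp_rot: [[-0.937, -0.35, 0.001], [-0.35, 0.937, 0.001], [-0.001, 0.0, -1.0]]
ft_force: [0.3, 5.1, 4.3]
grip_width: 0.171
```

Gripped: the opening is about 15 mm, close to the bar's 16 mm. I turn clockwise, which is positive about the downward tool z.

Call:
move_arm(
  plan=[
    [[0.01, 0, 0, 0, 5], [0.01, 0, 0, 0, 10], [0.01, 0, 0, 0, 15], [0.01, 0, 0, 0, 20], [0.01, 0, 0, 0, 25], [0.01, 0, 0, 0, 30], [0.01, 0, 0, 0, 35], [0.01, 0, 0, 0, 40], [0.01, 0, 0, 0, 45], [0.01, 0, 0, 0, 50], [0.01, 0, 0, 0, 55], [0.01, 0, 0, 0, 60], [0.01, 0, 0, 0, 65], [0.01, 0, 0, 0, 70], [0.01, 0, 0, 0, 74], [0.01, 0, 0, 0, 77], [0.01, 0, 0, 0, 79], [0.01, 0, 0, 0, 80], [0.01, 0, 0, 0, 80]],
  ],
  squeeze=60,
)

```text
clock: 14.05
ee_pos: [0.5357, 0.0346, 0.2293]
tcp_rot: [[-0.509, 0.861, -0.001], [0.861, 0.509, -0.003], [-0.002, -0.003, -1.0]]
ft_force: [-3.1, -5.2, 5.3]
grip_width: 0.171
```

```bash
python3 - <<'E'
from h import *
s=manip.read_state();R=s['tcp_rot'];print(s['ft_force'],s['ft_torque'],s['ee_pos'],np.degrees(np.arctan2(R[1,0],R[0,0])),s['joints'])
E
```

```text
[-3.07921123 -5.15045969  5.27014635] [-0.86259087  0.46612945  0.28474508] [0.53571115 0.03459385 0.22933899] 120.62642031587058 [ -8.1550994   29.47855131  98.90128294  -0.24888835  51.66739139
 -38.62690194]
```

Call:
move_arm(
  plan=[
    [[0.01, 0, 0, 0, 1], [0.01, 0, 0, 0, 2], [0.01, 0, 0, 0, 3], [0.01, 0, 0, 0, 3], [0.01, 0, 0, 0, 3]],
  ],
)

```text
clock: 14.55
ee_pos: [0.5359, 0.0344, 0.2294]
tcp_rot: [[-0.467, 0.884, -0.001], [0.884, 0.467, -0.005], [-0.004, -0.003, -1.0]]
ft_force: [-2.4, -6.2, 5.1]
grip_width: 0.168
```

```bash
python3 - <<'E'
from h import *
s=manip.read_state();R=s['tcp_rot'];print(s['ft_force'],s['ft_torque'],s['ee_pos'],np.degrees(np.arctan2(R[1,0],R[0,0])))
E
```

```text
[-2.42324042 -6.17836839  5.09412939] [-0.96959764  0.40074486  0.99455463] [0.53587628 0.03439897 0.2294076 ] 117.84670563038395
```

The torque rose from 0.28 to 0.99 N m, so the handle is at its stop. I let go, lift off and look.

Call:
move_arm(
  plan=[
    [[0.05, 0, 0, 0, -1], [0.05, 0, 0, 0, -1], [0.05, 0, 0, 0, -1], [0.05, 0, 0, 0, -1], [0.05, 0, 0, 0, -1], [0.05, 0, 0, -0.01, -1], [0.05, 0, 0, -0.03, -1], [0.05, 0, 0, -0.06, -1], [0.05, 0, 0, -0.1, -1], [0.05, 0, 0, -0.1, -1], [0.05, 0, 0, -0.1, -1]],
  ],
)

```text
clock: 15.65
ee_pos: [0.5364, 0.036, 0.331]
tcp_rot: [[-0.477, 0.879, 0.003], [0.879, 0.477, -0.0], [-0.002, 0.003, -1.0]]
ft_force: [-0.1, -0.0, -0.7]
grip_width: 0.588
```

```bash
python3 - <<'E'
from h import *
im,p=snap('wrist','w5.png'); s=manip.read_state(); print(s['ee_pos'],s['grip_width'],s['ft_force'],s['clock'])
c=np.array([.5355,.037]);y=np.radians(20.6-80.2);ux=np.array([np.cos(y),np.sin(y)]);uy=np.array([-ux[1],ux[0]])
for a,b in((-1,-1),(-1,1),(1,1),(1,-1)): print(proj(p,[*(c+.045*a*ux+.008*b*uy),.176]))
E
```

```text
[0.53565969 0.0360932  0.32968099] 0.5877523274229906 [ 0.52695132  0.21905103 -0.63476428] 15.7
(np.float64(309.09243917043005), np.float64(175.5301256098573))
(np.float64(335.13433428929176), np.float64(174.65340080305197))
(np.float64(338.67443398853), np.float64(308.23475606598765))
(np.float64(315.17352516363127), np.float64(308.97445020268304))
```

View pics/w5.png

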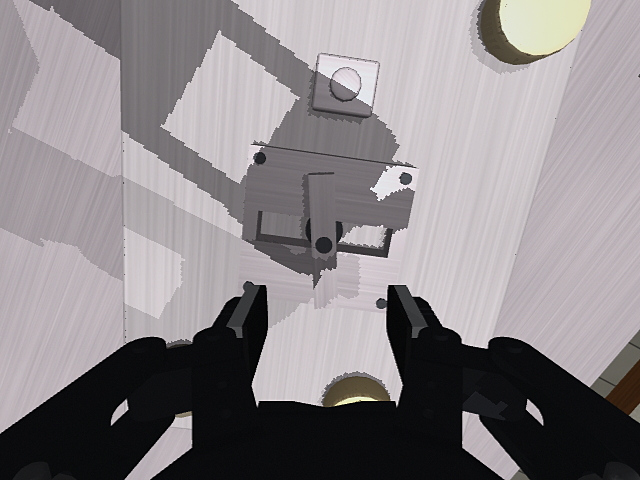

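The wrist view shows the bar standing out across the slot. Its upper end is at (308–334, 173) and its lower end at about (315–337, 308), matching the predicted corners for 80° of turn. The fingers are clear of it, so I compare the cheeses in the top view and hand in.

```bash
python3 - <<'E'
from h import *
a=cv2.imread('pics/top0.png').astype(int); im,p=snap('top','t9.png'); b=im[:,:,::-1].astype(int)
for n,u,v in(('a',220,224),('b',362,264),('c',346,207),('mug',127,303),('oil',130,228),('tub',480,231),('pad',466,303)):
    print(n,(abs(a-b)[v-18:v+18,u-18:u+18].max(2)>40).sum())
print(manip.read_state()['qd'].round(2)); print(manip.finish_job())
E
```

```text
a 1
b 0
c 67
mug 0
oil 0
tub 0
pad 0
[ 0.06  1.03  0.54  0.02 -0.13 -0.03]
the job is handed in; nothing more can be done
None
```

```bash
python3 - <<'E'
import cv2,numpy as np
f=lambda n:cv2.resize(cv2.imread('pics/'+n)[170:250,310:390],None,fx=4,fy=4)
cv2.imwrite('pics/cc.png',np.hstack([f('top0.png'),f('t9.png')]))
E
```

```text
(no output)
```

View pics/cc.png

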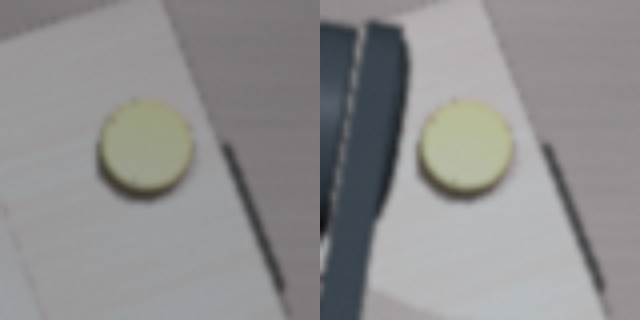

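The carrier is unlatched and the job is handed in at about 16 s of the 51 s allowed; no verdict was reported.

- **Button:** I found it by touch, with its top about 7 mm above the housing. I pressed it in small steps; the highest force read at the end of any step was about 7 N, against the 20 N limit. When the handle popped, the force dropped to about 4 N. The wrist picture then showed the bar standing out and the button back up.
- **Handle:** I gripped the bar and turned it clockwise. The turning moment rose from 0.28 to 0.99 N m at about 80°, which is the stop. After I let go and lifted clear, the wrist picture showed the bar standing out across its slot, where an 80° turn should put it. The measured force was back to the sensor's noise level.
- **Bystanders:** A before-and-after comparison of the top view showed no change at six of the seven. The third one, a cream cheese at about (346,207), was flagged by 67 changed pixels. A side-by-side crop viewed after hand-in showed this was the arm entering that patch, and the cheese had not moved.

One reading I did not explain: at first touch the button already gave 4.5 to 5.3 N, more than the 2 N expected.

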